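# Snap a retaining clip onto a chair's pivot pin

## Robot

A 6-joint arm with a two-finger parallel gripper is mounted at the origin on the work surface. World frame = base frame: x ahead of the robot, y to its left, z up, the work surface at z = 0. Lengths are in m, angles in rad, forces in N, time in s.
With the tool pointing down it reaches from about 0.35 to 0.85 m from the base axis. Payload 8.1 kg.
Tool frame: the origin (TCP) lies on the centre line of the jaws, within the pads' length; the fingertips stand robot.tips_ahead ahead of it and the grasp point (between the pads) lies 8 mm behind it (robot.tips_ahead is the distance from the TCP to the fingertips, in m); z points along the fingers, y is the direction in which the jaws open and shut (so a half turn about z gives the same grasp; the last joint's range is limited). The gripper opens to 93 mm and grips with 3 to 60 N. Pads are 15 mm wide; open, the fingers measure 128 mm over their backs; the gripper's body (75 mm by 188 mm) begins 65 mm behind the grasp point.
Start: joints at [1.171, 0.13, 1.488, -0, 1.523, -0.085], TCP at [0.186, 0.571, 0.23] pointing down, gripper open.
Joint ranges: [-2.96, 2.96], [-0.89, 2.26], [0.02, 2.5], [-1.34, 4.48], [0, 2.73], [-2.66, 2.66]. Speed limits (rad/s): [2.39, 2.39, 2.79, 3.14, 3.14, 3.14].

## Interface

Orientations are given as a rotation vector (axis times angle).
In Python, from plant import monitor, eyes, job, robot gives the robot as it stands.
- The arm moves only by the tool servo_tool, never from a script. Its argument "plan" is a list that holds one entry, the list of rows, each a list of 7 numbers: the closure, from -1 (fully open) to 1 (shut), so that 0 is half open, then the shift along the world's x, y, z in mm, then the turn, a rotation vector about the world's x, y, z in rad. In form: [[[hand, dx, dy, dz, ax, ay, az], ...]]. A call has 1 to 12 rows; each row shifts and turns the commanded pose from where the row before left it; what a row does not reach is not made up. A row lasts 1/10 s, in which the tool goes at most 50 mm and 8.59 degrees, less where a joint would pass 70% of its speed; a pose out of reach is approached as far as the arm can. A call with a gripper value outside its range is refused whole. The fingers move at their own pace and stop on an object; "force" is the grip in N (left out, the last holds). Time passes only in rows, so rows that do not move let the fingers close. It gives the time, the measured TCP pose, the force and the opening at its end, in the units of the state.
- monitor.read_state(): the state, without advancing time (a new reading comes with each control period).
- eyes.read_camera(name): name is "scene" or "side" or "wrist"; returns the picture (420x560x3 uint8, red, green, blue); there is no depth.
- eyes.camera_info(name): a dict with "mtx" (3x3 intrinsics, pixels), "R" (3x3) and "t" (3): a world point X has camera coordinates R X + t. Camera axes: x right, y down, z forward; pixel columns grow to the right and rows downward; lengths in m; the calibration is good to about 2 mm. A picture is of the moment at which its call begins: read the wrist's pose just before it. camera_info takes no time and is no camera call; for the wrist camera it gives the pose at the moment of the call.
- job.close_job(): hands the job in, once; it reports no verdict.
The state is a dict: "t": time; "q": joint angles; "dq": joint speeds; "joint_torque": joint torques, N m; "tool_pos": TCP position; "orientation": TCP orientation; "force": force on the tool from outside, world axes, zero at the start; "wrist_torque": the same for the moment, N m; "opening": finger opening in m.
Only numpy, scipy, OpenCV 4.12 (cv2) and the standard library are available. Lean on these libraries where they do the work, as an engineer would, in place of code of your own. Each camera call takes 0.05 s, during which the arm holds its last target. There are 200 camera calls.

## Task

Take up the fork tool from its cork mat and with it push the loose split clip sideways into the groove of the recliner's upright pivot pin until it snaps in and is fully home round the pin. Push gently, by feel: touch the clip only with the fork, never lean on it with more than 18 newtons, and leave the other things where they lie. Then lay the fork back flat on the cork mat and let go.

Things in the scene. Friction and masses are not known exactly. Their poses are not given: they have to be found in the camera images.
- fork: Clip fork: dark wooden handle, steel fork head, 161 mm long, about 160 g, standing on its underside. Origin: on the underside below the middle of the grip; x along the tool to the head, z up. Grip: bar 18 mm wide (y), 12 to 34 mm above the underside, x -45 to 45 mm. Pommel x -62 to -45, 24 wide, 34 high. Neck x 45 to 65, 16 wide, 30 high.
- fork_face (a point): Middle of the fork head's flat push face, on the underside, 85 mm ahead of the fork's origin. The head is 54 mm wide, 7 mm high, flush with the underside; two tines run 14 mm past the face, 39 mm apart, so that the clip's back bar (36 mm wide) lies caged between them against the face.
- fork_mid (a point): Middle of the fork tool's length, on its underside, 18 mm from the fork's origin towards the head.
- mat: Cork mat 240 x 140 x 4 mm (x, y, z) on the table, fixed; origin at the centre of its underside. The fork stands on it at the start and must return to it. The mat may be at the left or the right.
- clip: Split steel clip, a U lying flat and loose on the steel plate, 5 mm thick, 22 g: back bar 36 mm wide (y), x -16 to -7.5 mm; two sprung prongs, 30 mm wide over all, to x 13 mm, ending in rounded inward noses 12 mm apart at x 5.6. x points out of the mouth. Origin: underside, the point that meets the pin's axis when home. It starts 30 to 80 mm before the pin, up to 6 mm and 0.22 rad off line.
- clip_back (a point): Middle of the clip's flat back, where the fork pushes, 16 mm behind the clip's origin. The noses meet the pin when the clip is 11 mm short of home; the prongs spread and the push rises to 7 to 12 N, falls again past the middle (5.5 mm short), and the clip jumps home, where its back bar stops hard against the pin.
- pin: Upright steel pivot pin. Origin on its axis, level with the plate's top (24 mm above the table); z up, x along the slot: the direction in which the clip is to be pushed, same as the seat board's x. Groove 15 mm in diameter, from the plate to 8 mm above it; over it a head 22 mm in diameter to 20 mm.
- pin_axis (a point): The pin's origin. The pin floats: with 1 to 2 N of drag it slides along +x (away from the clip) up to a hidden stop, whose place differs by 40 mm between mechanisms and cannot be measured; it starts 6 to 42 mm before that stop and resists the clip firmly only there.
- seat: Plywood chair seat board upside down on the table, fixed, 260 x 180 x 18 mm (x, y, z), x -140 to 120 mm; origin on its underside. On it a steel plate 226 x 100 x 6 mm (x -134 to 92), top 24 mm above the table, on which clip and fork slide; a dark steel bracket, top 48 mm above the table, at x 94 to 118. The pin stands at x -10 to 66, y = 0.
- washer: Bystander: loose steel washer 24 mm across on the seat board, beside the plate; origin at the centre of its underside.
- wingnut: Bystander: brass wing nut, 34 mm over the wings, 18 mm high, on the seat board beside the plate; origin at the centre of its underside.
- screwdriver: Bystander: screwdriver on the table beyond the board.
- hammer: Bystander: hammer on the table beyond the board.
- jar: Bystander: glass jar with steel cap, 70 mm across, 90 mm high.
- castor: Bystander: chair castor lying wheel up, 65 mm high.
- rail: Bystander: wooden chair rail, 240 x 35 x 25 mm, on the table at the right.
Mind the look-alikes: they are no part of the job. Of the things like the fork, leave any that is pink or yellow; of the rest the larger one is meant.

How it is judged:
By the outcome, as a careful person would: the job done as asked, in the order asked, and still so for the second after the job is handed in, with the robot touching nothing.
It also fails if it takes over 72 s, if anything falls off the work surface, if the arm or the gripper's body presses on something with over 40 N, if the wrist force passes 120 N, or if a joint passes its speed limit or range.

## Working session

There is one attempt and no reset: what is moved stays moved. The work goes in short steps, Python scripts to look and compute and a tool call to move; the robot and the scene stay as the last step left them, time stands still between calls to the robot, and variables do not carry over. Pictures are saved under pics/ and viewed, about 8 in all and at most 12, crops included, and the job is handed in when it is done.

Besides the shell and the picture viewer there is one more tool, called after "Call:" in YAML: its name, and indented under it one key for each argument. servo_tool: Moves the arm, as the interface text tells. Its arguments: {"type":"object","properties":{"plan":{"type":"array"},"force":{"type":"number"}},"required":["plan"]}

```bash
ls; mkdir -p pics; python3 - <<'E'
from plant import monitor, eyes, job, robot
import cv2,numpy as np
print(monitor.read_state()); print(robot.tips_ahead)
for n in("scene","side"):
    im=eyes.read_camera(n); cv2.imwrite(f"pics/{n}0.png",im[:,:,::-1]); i=eyes.camera_info(n); print(n,i)
E
```

```text
pics
{'t': 0.0, 'q': array([ 1.17060691e+00,  1.31141280e-01,  1.48930975e+00, -1.29649614e-05,
        1.52298974e+00, -8.54376648e-02]), 'dq': array([ 0.00031205, -0.00125221,  0.00015508, -0.00113017, -0.00250344,
       -0.00194173]), 'joint_torque': array([-4.72537329e-05, -5.59850371e+01, -4.91758204e+01,  7.65574817e-02,
        3.57308064e-02, -1.11996906e-04]), 'tool_pos': array([0.18553366, 0.57000382, 0.22858258]), 'orientation': array([-4.92303718e-01, -3.10234117e+00,  2.82235545e-03]), 'force': array([-0.3860723 , -0.0221772 ,  0.40300183]), 'wrist_torque': array([-0.0200994 ,  0.02393825, -0.0195593 ]), 'opening': 0.09278105029087176}
0.011
scene {'mtx': array([[533.55035811,   0.        , 276.9881567 ],
       [  0.        , 533.55035811, 204.12231627],
       [  0.        ,   0.        ,   1.        ]]), 'R': array([[-0.88305399,  0.46883455, -0.02024377],
       [ 0.34655411,  0.62243627, -0.70176445],
       [-0.31641096, -0.62671146, -0.71212137]]), 't': array([ 0.53536245, -0.11127654,  2.00782897])}
side {'mtx': array([[403.8203217 ,   0.        , 281.94022696],
       [  0.        , 403.8203217 , 210.76609152],
       [  0.        ,   0.        ,   1.        ]]), 'R': array([[ 0.99978863, -0.00218933,  0.02044288],
       [ 0.01484041, -0.61130122, -0.79125886],
       [ 0.01422908,  0.79139499, -0.61113952]]), 't': array([-0.5251328 , -0.02927682,  1.56185608])}
```

View pics/scene0.png

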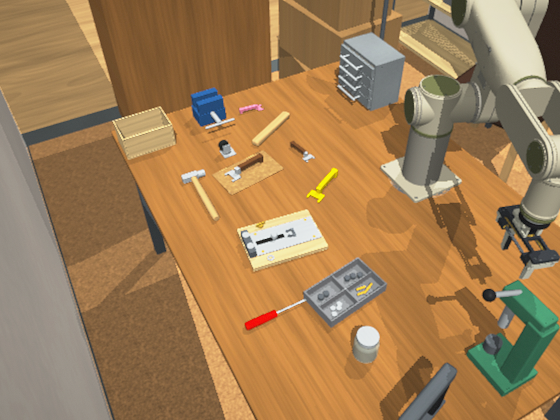

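View pics/side0.png

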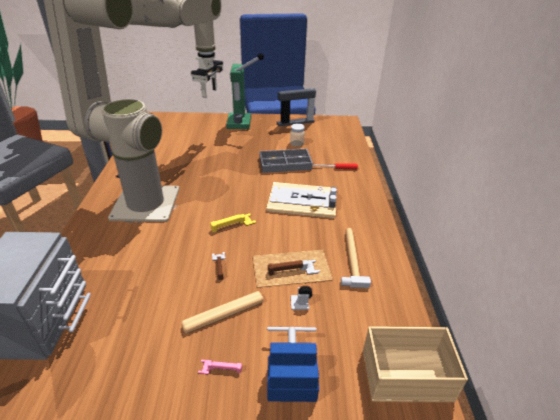

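Scene view candidates for the fork: the brown one on the cork mat at (245,167), a small brown one at (301,151), a yellow one at (323,185) and a pink one at (250,108). The one on the mat fits: it's the larger brown one. The seat board is at (282,240), with its bracket end at (248,243). Next I'll locate both roughly and check the choice in a crop.

```bash
cat > h.py <<'E'
from plant import monitor, eyes, job, robot
import cv2,numpy as np
def ray(info,px,z):
    K,R,t=info["mtx"],np.array(info["R"]),np.array(info["t"])
    d=R.T@np.linalg.inv(K)@np.array([px[0],px[1],1.]); c=-R.T@t
    return c+d*(z-c[2])/d[2]
def proj(info,X):
    p=info["mtx"]@(np.array(info["R"])@np.array(X)+info["t"]); return p[:2]/p[2]
def snap(name,f=None):
    s=monitor.read_state(); i=eyes.camera_info(name); im=eyes.read_camera(name)[:,:,::-1].copy()
    if f: cv2.imwrite("pics/"+f,im)
    return s,i,im
E
python3 - <<'E'
from h import *
a=cv2.imread("pics/scene0.png");b=cv2.imread("pics/side0.png")
si,di=eyes.camera_info("scene"),eyes.camera_info("side")
for n,s,d,z in(("mat",(248,171),(291,268),.004),("fork pommel",(263,157),(271,268),.03),("forkhead",(232,173),(313,267),.007),("seat",(282,240),(303,199),.024),("bracket",(248,243),(332,198),.048),("small",(301,151),(218,265),.02)):
    print(n,ray(si,s,z).round(3),ray(di,d,z).round(3))
c=lambda im,x,y,w,h:cv2.resize(im[y:y+h,x:x+w],(400,300),interpolation=cv2.INTER_CUBIC)
cv2.imwrite("pics/c1.png",np.vstack([np.hstack([c(a,205,140,80,60),c(a,235,205,100,75)]),np.hstack([c(b,250,240,88,66),c(b,255,170,88,66)])]))
i=eyes.camera_info("wrist");print(i, -np.array(i["R"]).T@i["t"])
E
```

```text
mat [ 0.556 -0.33   0.004] [ 0.554 -0.341  0.004]
fork pommel [ 0.482 -0.347  0.03 ] [ 0.49  -0.367  0.03 ]
forkhead [ 0.616 -0.346  0.007] [ 0.624 -0.338  0.007]
seat [0.615 0.054 0.024] [0.606 0.01  0.024]
bracket [0.727 0.03  0.048] [ 0.714 -0.013  0.048]
small [ 0.331 -0.317  0.02 ] [ 0.321 -0.347  0.02 ]
{'mtx': array([[305.06402664,   0.        , 278.19214067],
       [  0.        , 305.06402664, 210.43502347],
       [  0.        ,   0.        ,   1.        ]]), 'R': array([[ 0.30950925,  0.95089104, -0.00320211],
       [ 0.91423357, -0.29664804,  0.27600166],
       [ 0.26149761, -0.08835254, -0.96115182]]), 't': array([-0.59853998, -0.03315005,  0.39090545])} [0.11333971 0.5938499  0.38295237]
```

View pics/c1.png

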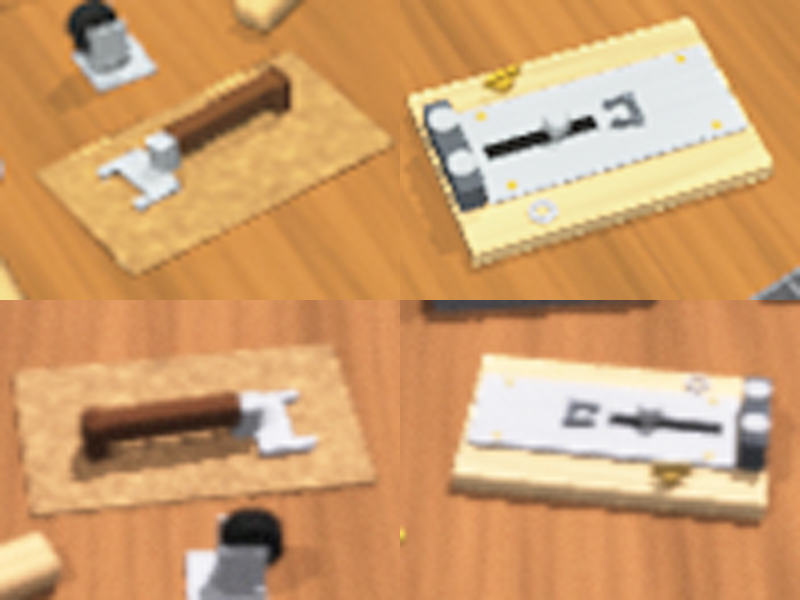

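The fork on the mat is confirmed: brown handle, and it's larger than the other brown one. The crop also shows the clip to the −x side of the pin, with the mouth facing the pin. I'll move above the seat to measure it with the wrist camera.

Call:
servo_tool:
  plan:
    - [[-1,20,-32,5,0,0,0.03],[-1,26,-40,7,0,0,0.03],[-1,26,-40,7,0,0,0.03],[-1,26,-40,7,0,0,0.03],[-1,26,-40,7,0,0,0.03],[-1,26,-40,7,0,0,0.03],[-1,26,-40,7,0,0,0.03],[-1,26,-40,7,0,0,0.03],[-1,26,-40,7,0,0,0.03],[-1,26,-40,6,0,0,0.03],[-1,26,-40,5,0,0,0.01],[-1,26,-40,0,0,0,0]]

```text
t: 1.3
tool_pos: [0.4927, 0.0967, 0.3023]
orientation: [0.007, 3.14, 0.0]
force: [0.6, 0.8, 0.1]
opening: 0.0933
```

Call:
servo_tool:
  plan:
    - [[-1,26,-40,0,0,0,0],[-1,20,-30,0,0,0,0],[-1,10,-10,0,0,0,0],[-1,0,0,0,0,0,0],[-1,0,0,0,0,0,0]]

```text
t: 1.8
tool_pos: [0.5473, 0.0194, 0.3012]
orientation: [-0.007, -3.14, -0.001]
force: [0.1, 0.6, 0.2]
opening: 0.0925
```

```bash
python3 - <<'E'
from h import *
s,i,im=snap("wrist","w1.png"); print(s["t"],s["tool_pos"],s["orientation"]); np.savez("w1.npz",**i)
E
```

```text
1.8 [0.54728181 0.01937628 0.30122679] [-7.32694287e-03 -3.14041949e+00 -9.67103769e-04]
```

View pics/w1.png

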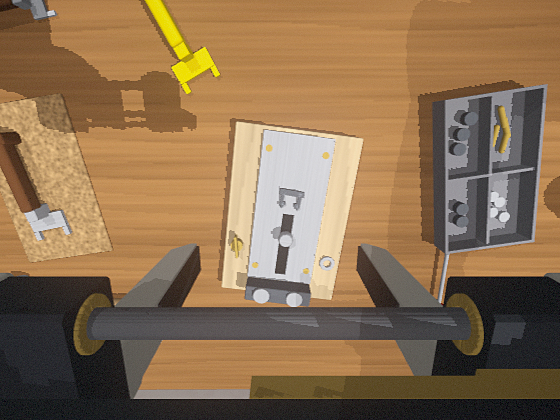

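The wrist view shows the clip at (290,198), the pin head at (285,240), the slot from (286,215) to (280,272), the bracket at (278,290) and the mat with the fork at lower left, head at (45,225). Next I'll segment these and locate them, and print the joint angles for a half turn of the wrist. With the half turn, the camera will look ahead onto the fork head.

```bash
python3 - <<'E'
from h import *
s=monitor.read_state(); print(s["q"].round(3))
im=cv2.imread("pics/w1.png"); i=dict(np.load("w1.npz"))
hsv=cv2.cvtColor(im,cv2.COLOR_BGR2HSV)
def big(m,roi):
    M=np.zeros_like(m); x,y,w,h=roi; M[y:y+h,x:x+w]=m[y:y+h,x:x+w]
    c=max(cv2.findContours(M,0,2)[0],key=cv2.contourArea); return c
def rect(n,c,z):
    P=np.array([ray(i,p[0],z)[:2] for p in c])*1000
    r=cv2.minAreaRect(P.astype(np.float32)); print(n,np.round(r[0],1),np.round(r[1],1),"ang",round(r[2],2)); return r
plate=cv2.inRange(hsv,(0,0,140),(179,45,255)); plate=cv2.morphologyEx(plate,cv2.MORPH_CLOSE,np.ones((3,3)))
rect("plate",big(plate,(225,110,140,170)),.024)
wood=cv2.inRange(hsv,(15,40,150),(35,140,255))
rect("board",big(wood,(215,110,155,190)),.018)
g=cv2.cvtColor(im,cv2.COLOR_BGR2GRAY)
rect("clip",big(cv2.inRange(g,0,150),(270,180,40,32)),.0265)
rect("slot",big(cv2.inRange(g,0,70),(265,205,35,75)),.024)
print("pin head",ray(i,(285.5,240),.044))
print("mat cols",hsv[230,90],hsv[130,60], "fork wood",hsv[170,15])
E
```

```text
[-5.800e-02 -3.000e-02  1.524e+00  1.000e-03  1.648e+00 -1.625e+00]
plate [596.8  33.3] [100.4 225.2] ang 82.31
board [600.1  40.8] [250.3 292.3] ang 89.77
clip [575.9  35.8] [36.4 29. ] ang 81.88
slot [653.4  30.1] [6.1 1.6] ang 89.76
pin head [0.63332933 0.02889476 0.044     ]
mat cols [ 18 115 200] [ 17 128 133] fork wood [ 10 149  89]
```

Call:
servo_tool:
  plan:
    - [[-1,-3,-15,-2,0,0,-0.14],[-1,-4,-18,-3,0,0,-0.143],[-1,-4,-18,-3,0,0,-0.143],[-1,-4,-18,-3,0,0,-0.143],[-1,-4,-18,-3,0,0,-0.143],[-1,-4,-18,-3,0,0,-0.143],[-1,-4,-18,-3,0,0,-0.143],[-1,-4,-18,-3,0,0,-0.143],[-1,-4,-18,-3,0,0,-0.143],[-1,-4,-18,-3,0,0,-0.143],[-1,-4,-18,-3,0,0,-0.143]]

```text
t: 2.95
tool_pos: [0.5046, -0.1753, 0.2699]
orientation: [2.229, 2.213, 0.001]
force: [-0.2, 0.6, 0.9]
opening: 0.0931
```

Call:
servo_tool:
  plan:
    - [[-1,-3,-16,-2,0,0,-0.143],[-1,-3,-16,-2,0,0,-0.143],[-1,-3,-16,-2,0,0,-0.143],[-1,-3,-16,-2,0,0,-0.143],[-1,-3,-16,-2,0,0,-0.143],[-1,-3,-16,-2,0,0,-0.143],[-1,-3,-16,-2,0,0,-0.143],[-1,-3,-16,-2,0,0,-0.143],[-1,-3,-16,-2,0,0,-0.143],[-1,-2,-16,-2,0,0,-0.143],[-1,0,0,0,0,0,-0.141],[-1,0,0,0,0,0,0]]

```text
t: 4.15
tool_pos: [0.4762, -0.3352, 0.2498]
orientation: [-3.141, 0.008, -0.0]
force: [0.8, 0.3, -0.2]
opening: 0.0932
```

```bash
python3 - <<'E'
from h import *
s,i,im=snap("wrist","w2.png"); print(s["t"],s["tool_pos"],s["orientation"],s["q"].round(2)); np.savez("w2.npz",**i)
E
```

```text
4.15 [ 0.47616438 -0.33520684  0.24981515] [-3.14134532e+00  8.19368582e-03 -3.64874712e-04] [-0.7   0.07  1.51  0.    1.56  0.87]
```

View pics/w2.png

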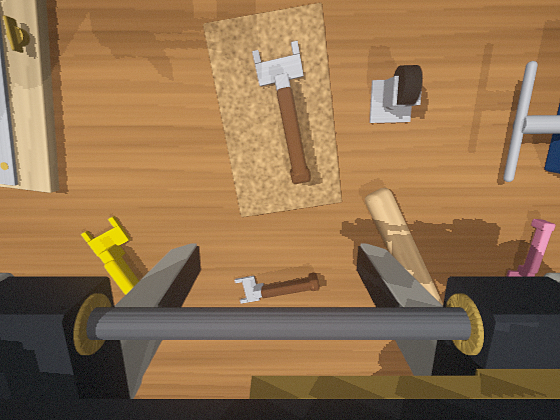

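The fork lies on the mat with its pommel at (300,178) and its head at (280,67). The castor, at (398,98), is clear to the right.

```bash
python3 - <<'E'
from h import *
im=cv2.imread("pics/w2.png"); i=dict(np.load("w2.npz")); hsv=cv2.cvtColor(im,cv2.COLOR_BGR2HSV)
def big(m,roi):
    M=np.zeros_like(m); x,y,w,h=roi; M[y:y+h,x:x+w]=m[y:y+h,x:x+w]
    return max(cv2.findContours(M,0,2)[0],key=cv2.contourArea)
def rect(n,c,z):
    P=np.array([ray(i,p[0],z)[:2] for p in c],np.float32)*1000
    r=cv2.minAreaRect(P); print(n,np.round(r[0],1),np.round(r[1],1),round(r[2],2)); return r
R=(235,30,90,165)
h=big(cv2.inRange(hsv,(0,120,20),(14,255,130)),R); rect("handle",h,.036)
st=big(cv2.inRange(hsv,(0,0,110),(179,50,255)),R); rect("steel",st,.011)
for p in cv2.boxPoints(cv2.minAreaRect(st)): print(p,ray(i,p,.011).round(4))
cork=cv2.inRange(hsv,(12,50,90),(28,190,255)); cork=cv2.morphologyEx(cork,cv2.MORPH_OPEN,np.ones((3,3)))
mc=np.array([ray(i,p,.004)*1000 for p in((205,24),(321,3),(341,201),(241,216))]).round(1); print("mat corners",mc.tolist())
# handle axis from central line rows
M=np.zeros(im.shape[:2],np.uint8);cv2.drawContours(M,[h],-1,255,-1)
pts=[]
for r in range(95,165,5):
    c=np.where(M[r])[0]; pts.append(np.r_[ray(i,(c.mean(),r),.038)[:2]*1000,len(c)])
print(np.array(pts).round(1).tolist()); v=cv2.fitLine(np.array(pts)[:,:2].astype(np.float32),2,0,.01,.01).ravel(); print(v,np.arctan2(v[1],v[0]))
E
```

```text
handle [ 537.4 -353.5] [110.4  22.7] 11.56
steel [ 616.7 -336.7] [46.8 54.1] 11.75
[250.9326   50.70787] [ 0.6343 -0.305   0.011 ]
[296.79776   40.123596] [ 0.6451 -0.3583  0.011 ]
[306.5056   82.19101] [ 0.5999 -0.3704  0.011 ]
[260.64047  92.77528] [ 0.5883 -0.3153  0.011 ]
mat corners [[664.0, -252.0, 4.0], [684.6, -385.8, 4.0], [451.3, -420.8, 4.0], [430.8, -284.7, 4.0]]
[[583.4, -352.0, 1.0], [578.1, -352.0, 3.0], [572.8, -353.8, 2.0], [567.4, -354.4, 3.0], [561.9, -356.2, 2.0], [556.4, -356.8, 3.0], [550.9, -358.6, 2.0], [545.3, -358.7, 2.0], [539.6, -359.9, 2.0], [533.9, -361.1, 2.0], [528.2, -362.4, 2.0], [522.4, -363.7, 2.0], [516.6, -359.6, 3.0], [510.7, -358.5, 4.0]]
[ 9.9082893e-01  1.3512206e-01  5.4768762e+02 -3.5767743e+02] 0.13553666
```

Fork origin is about (544, −352) mm with yaw 0.20. The head and handle fits agree on this, and the measured sizes match the ones given. Next I descend with the TCP 16 mm above the underside and grip.

Call:
servo_tool:
  plan:
    - [[-1,8,-2,-15,0,0,0.02],[-1,12,-3,-25,0,0,0.04],[-1,12,-3,-30,0,0,0.04],[-1,12,-3,-35,0,0,0.04],[-1,12,-3,-35,0,0,0.04],[-1,12,-2.5,-30,0,0,0.028],[-1,0,0,-25,0,0,0],[-1,0,0,-20,0,0,0],[-1,0,0,-10,0,0,0],[-1,0,0,-4.8,0,0,0],[-1,0,0,0,0,0,0]]
  force: 50

```text
t: 5.3
tool_pos: [0.5438, -0.3525, 0.0194]
orientation: [-3.125, -0.322, 0.001]
force: [0.2, -0.9, -0.1]
opening: 0.0931
```

```bash
python3 - <<'E'
from h import *
s,i,im=snap("wrist","w3.png"); print(s["t"],s["tool_pos"],s["orientation"],s["force"]); np.savez("w3.npz",**i)
E
```

```text
5.3 [ 0.54377965 -0.35246541  0.01941881] [-3.12455907e+00 -3.22037475e-01  6.41273269e-04] [ 0.2372779 -0.9194068 -0.0835713]
```

View pics/w3.png

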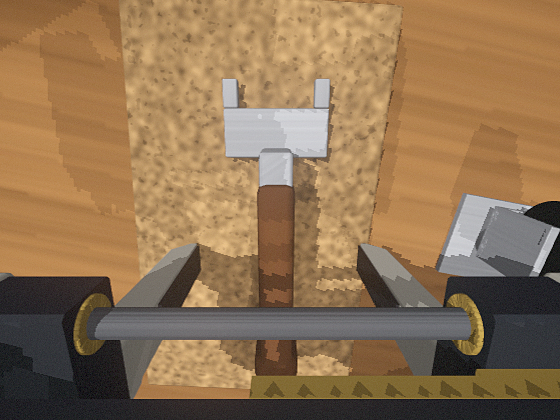

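The fork is centred between the jaws: its axis is at column 276 and vertical, and the push face is at row 108. I'll close and lift.

Call:
servo_tool:
  plan:
    - [[1,0,0,0,0,0,0],[1,0,0,0,0,0,0],[1,0,0,0,0,0,0],[1,0,0,0,0,0,0],[1,0,0,0,0,0,0],[1,0,0,0,0,0,0],[1,0,0,0,0,0,0],[1,0,0,0,0,0,0]]
  force: 55

```text
t: 6.15
tool_pos: [0.5437, -0.3529, 0.0198]
orientation: [-3.125, -0.32, 0.0]
force: [0.4, -0.5, 0.4]
opening: 0.0337
```

Call:
servo_tool:
  plan:
    - [[1,0,0,0,0,0,0],[1,0,0,0,0,0,0],[1,0,0,0,0,0,0],[1,0,0,0,0,0,0],[1,0,0,0,0,0,0]]

```text
t: 6.65
tool_pos: [0.5437, -0.3529, 0.0198]
orientation: [-3.125, -0.32, 0.0]
force: [-0.3, 0.6, -1.0]
opening: 0.018
```

Call:
servo_tool:
  plan:
    - [[1,0,0,5,0,0,0],[1,0,0,15,0,0,0],[1,0,0,25,0,0,0],[1,-5,20,25,0,0,-0.02],[1,-8,36,20,0,0,-0.03],[1,-9,42,5,0,0,-0.036],[1,-9,42,0,0,0,-0.036],[1,-9,42,0,0,0,-0.036],[1,-9,42,0,0,0,-0.036],[1,-9,42,0,0,0,-0.036],[1,-9,42,0,0,0,-0.036],[1,-9,36,0,0,0,-0.036]]

```text
t: 7.85
tool_pos: [0.4676, -0.0072, 0.1163]
orientation: [-3.138, 0.156, -0.003]
force: [-0.4, 0.4, -1.1]
opening: 0.0179
```

Call:
servo_tool:
  plan:
    - [[1,-9,30,0,0,0,-0.035],[1,-8,20,0,0,0,0],[1,-5,10,-10,0,0,0],[1,-3,2,-20,0,0,0],[1,0,0,-20,0,0,0],[1,0,0,-12,0,0,0],[1,0,0,0,0,0,0],[1,0,0,0,0,0,0]]

```text
t: 8.65
tool_pos: [0.443, 0.0526, 0.0531]
orientation: [3.134, -0.21, -0.0]
force: [-0.4, 0.1, -1.6]
opening: 0.0176
```

```bash
python3 - <<'E'
from h import *
s,i,im=snap("wrist","w4.png"); print(s["t"],s["tool_pos"],s["orientation"],s["force"]); np.savez("w4.npz",**i)
E
```

```text
8.65 [0.44297833 0.05264584 0.05313336] [ 3.13446977e+00 -2.09924421e-01 -1.25179461e-04] [-0.40260488  0.07886626 -1.57988098]
```

View pics/w4.png

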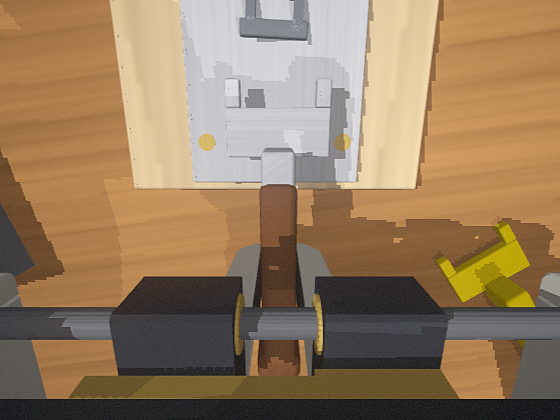

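The fork head is held level above the plate, with the face at row 108, the tines at (232,92) and (323,92), and the neck at column 278. The clip's back bar is ahead of it, with corners near (240,38) and (308,40).

```bash
python3 - <<'E'
from h import *
im=cv2.imread("pics/w4.png"); i=dict(np.load("w4.npz")); g=cv2.cvtColor(im,cv2.COLOR_BGR2GRAY)
print(g[20:44:2,275].tolist(), g[33,232:316:3].tolist())
O=np.array([617.6,30.5]);a=-.134;ex=np.array([np.cos(a),np.sin(a)]);ey=np.array([-ex[1],ex[0]])
def S(p,z):
    q=ray(i,p,z)[:2]*1000-O; return [round(float(q@ex),1),round(float(q@ey),1)]
for n,p,z in(("clipL",(239,38),.024),("clipR",(308,41),.024),("tineL in",(240,107),.0443),("tineR in",(316,107),.0443),("tineL tip",(232.5,79),.0443),("tineR tip",(323,79),.0443),("headL",(226,108),.0443),("headR",(329,108),.0443),("plate L",(195,181),.024),("plateR",(358,181),.024)): print(n,S(p,z))
e=monitor.read_state()["tool_pos"][:2]*1000-O; print("tcp",e@ex,e@ey)
E
```

```text
[121, 135, 137, 136, 136, 137, 139, 138, 117, 82, 158, 221] [212, 212, 188, 128, 137, 141, 141, 143, 139, 139, 137, 141, 136, 140, 137, 138, 138, 139, 137, 140, 139, 136, 138, 139, 136, 126, 182, 214]
clipL [-54.7, 19.3]
clipR [-56.1, -17.8]
tineL in [-90.8, 17.6]
tineR in [-90.8, -20.9]
tineL tip [-77.7, 20.9]
tineR tip [-77.6, -23.9]
headL [-91.3, 24.7]
headR [-91.2, -27.5]
plate L [-132.6, 48.8]
plateR [-132.5, -50.4]
tcp -175.50007640414546 -1.250934399693344
```

Call:
servo_tool:
  plan:
    - [[1,0.2,1.8,-4,0,0,0],[1,0,0,-4,0,0,0],[1,0,0,-3,0,0,0],[1,0,0,-1,0,0,0],[1,0,0,-0.5,0,0,0],[1,0,0,0,0,0,0],[1,0,0,0,0,0,0]]

```text
t: 9.4
tool_pos: [0.4431, 0.0548, 0.0405]
orientation: [-3.135, 0.209, -0.0]
force: [0.1, 0.8, -1.6]
opening: 0.0178
```

Call:
servo_tool:
  plan:
    - [[1,3,-0.4,0,0,0,0],[1,6,-0.8,0,0,0,0],[1,7,-0.9,0,0,0,0],[1,6,-0.8,0,0,0,0],[1,4,-0.6,0,0,0,0],[1,2.7,-0.4,0,0,0,0],[1,0,0,0,0,0,0],[1,0,0,0,0,0,0]]

```text
t: 10.2
tool_pos: [0.4715, 0.0509, 0.0402]
orientation: [3.135, -0.209, -0.001]
force: [-0.1, 0.2, -2.1]
opening: 0.0177
```

```bash
python3 - <<'E'
from h import *
s,i,im=snap("wrist","w5.png"); print(s["t"],s["tool_pos"],s["orientation"],s["force"]); np.savez("w5.npz",**i)
E
```

```text
10.2 [0.47147389 0.05092955 0.04016642] [ 3.13460801e+00 -2.09165983e-01 -6.88626839e-04] [-0.13289469  0.23554015 -2.07640701]
```

View pics/w5.png

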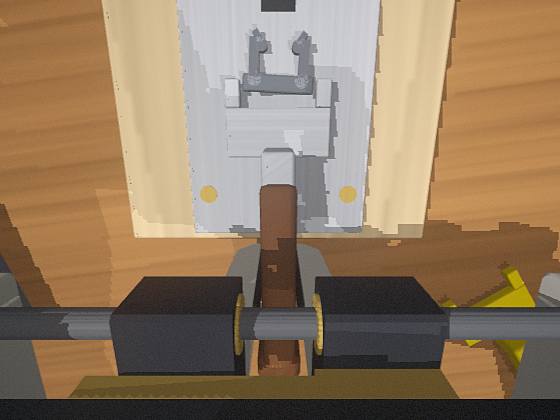

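The clip's back bar at (278,90) lies between the tines, whose inner edges are at columns 240 and 316. The fork axis, plate centre and slot all line up near column 278. I'll close up and push along the slot.

Call:
servo_tool:
  plan:
    - [[1,2,-0.27,0,0,0,0],[1,2,-0.27,0,0,0,0],[1,2,-0.27,0,0,0,0],[1,2,-0.27,0,0,0,0],[1,2,-0.27,0,0,0,0],[1,3,-0.4,0,0,0,0],[1,4,-0.54,0,0,0,0],[1,4,-0.54,0,0,0,0],[1,4,-0.54,0,0,0,0],[1,4,-0.54,0,0,0,0],[1,3,-0.4,0,0,0,0],[1,0,0,0,0,0,0]]

```text
t: 11.45
tool_pos: [0.5041, 0.0465, 0.0404]
orientation: [-3.135, 0.209, -0.0]
force: [-0.3, -0.7, -1.4]
opening: 0.0178
```

```bash
python3 - <<'E'
from h import *
s,i,im=snap("wrist","w6.png"); print(s["t"],s["tool_pos"],s["orientation"],s["force"]); np.savez("w6.npz",**i)
E
```

```text
11.45 [0.50413883 0.0465167  0.04041318] [-3.13461314e+00  2.09272186e-01 -4.72312689e-04] [-0.27132859 -0.73740064 -1.42489173]
```

View pics/w6.png

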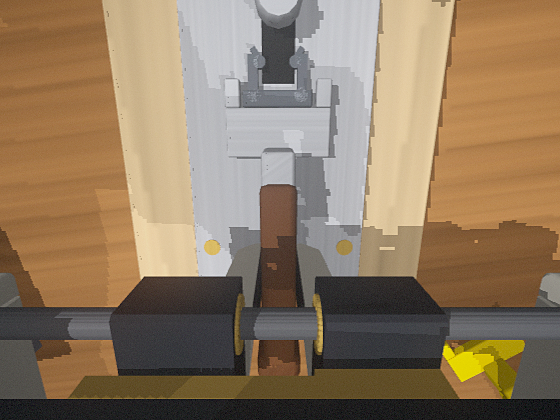

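The clip sits flat on the face, caged by the tines and in line with the slot and the pin head at (278,8). Noses are about 18 mm from the pin.

Call:
servo_tool:
  plan:
    - [[1,2,-0.27,0,0,0,0],[1,3,-0.4,0,0,0,0],[1,3,-0.4,0,0,0,0],[1,3,-0.4,0,0,0,0],[1,2,-0.27,0,0,0,0],[1,1,-0.13,0,0,0,0],[1,1,-0.13,0,0,0,0],[1,1,-0.14,0,0,0,0],[1,1,-0.13,0,0,0,0],[1,0,0,0,0,0,0]]

```text
t: 12.5
tool_pos: [0.5207, 0.0443, 0.0403]
orientation: [3.135, -0.209, 0.0]
force: [0.4, -0.5, -2.3]
opening: 0.018
```

Call:
servo_tool:
  plan:
    - [[1,1,-0.13,0,0,0,0],[1,1,-0.14,0,0,0,0],[1,1,-0.13,0,0,0,0],[1,1,-0.14,0,0,0,0],[1,0,0,0,0,0,0]]

```text
t: 13.0
tool_pos: [0.5245, 0.0437, 0.0402]
orientation: [3.135, -0.209, -0.001]
force: [-1.1, -0.3, -1.8]
opening: 0.0174
```

Call:
servo_tool:
  plan:
    - [[1,1,-0.13,0,0,0,0],[1,1,-0.14,0,0,0,0],[1,1,-0.13,0,0,0,0],[1,0,0,0,0,0,0]]

```text
t: 13.4
tool_pos: [0.5278, 0.0434, 0.0403]
orientation: [-3.135, 0.209, -0.0]
force: [-1.3, 0.1, -1.4]
opening: 0.0175
```

Call:
servo_tool:
  plan:
    - [[1,1,-0.13,0,0,0,0],[1,1,-0.14,0,0,0,0],[1,1,-0.13,0,0,0,0],[1,0,0,0,0,0,0]]

```text
t: 13.8
tool_pos: [0.5309, 0.043, 0.0404]
orientation: [-3.135, 0.209, -0.0]
force: [-1.0, -0.4, -1.3]
opening: 0.0181
```

Force holds at about 1.2 N, so the pin is sliding with the clip. I'll carry on in small batches.

Call:
servo_tool:
  plan:
    - [[1,1,-0.13,0,0,0,0],[1,1,-0.14,0,0,0,0],[1,1,-0.13,0,0,0,0],[1,0,0,0,0,0,0]]

```text
t: 14.2
tool_pos: [0.5339, 0.0426, 0.0404]
orientation: [3.135, -0.209, 0.0]
force: [-0.3, 0.3, -1.1]
opening: 0.0176
```

Call:
servo_tool:
  plan:
    - [[1,1,-0.13,0,0,0,0],[1,1,-0.14,0,0,0,0],[1,1,-0.13,0,0,0,0],[1,0,0,0,0,0,0]]

```text
t: 14.6
tool_pos: [0.5369, 0.0422, 0.0404]
orientation: [-3.135, 0.209, -0.0]
force: [-0.5, -0.1, -1.6]
opening: 0.0177
```

Call:
servo_tool:
  plan:
    - [[1,1,-0.13,0,0,0,0],[1,1,-0.14,0,0,0,0],[1,1,-0.13,0,0,0,0],[1,0,0,0,0,0,0]]

```text
t: 15.0
tool_pos: [0.5399, 0.0418, 0.0404]
orientation: [-3.135, 0.209, -0.0]
force: [-0.1, -0.3, -1.4]
opening: 0.0179
```

Call:
servo_tool:
  plan:
    - [[1,1,-0.13,0,0,0,0],[1,1,-0.14,0,0,0,0],[1,1,-0.13,0,0,0,0],[1,0,0,0,0,0,0]]

```text
t: 15.4
tool_pos: [0.5429, 0.0414, 0.0404]
orientation: [3.135, -0.209, 0.0]
force: [-1.3, -0.1, -1.4]
opening: 0.0177
```

Call:
servo_tool:
  plan:
    - [[1,1,-0.13,0,0,0,0],[1,1,-0.14,0,0,0,0],[1,1,-0.13,0,0,0,0],[1,0,0,0,0,0,0]]

```text
t: 15.8
tool_pos: [0.5459, 0.041, 0.0404]
orientation: [-3.135, 0.209, -0.0]
force: [-1.9, -0.5, -1.8]
opening: 0.0174
```

Call:
servo_tool:
  plan:
    - [[1,1,-0.13,0,0,0,0],[1,1,-0.14,0,0,0,0],[1,1,-0.13,0,0,0,0],[1,0,0,0,0,0,0]]

```text
t: 16.2
tool_pos: [0.5489, 0.0406, 0.0404]
orientation: [3.135, -0.209, 0.0]
force: [-0.6, 0.7, -2.3]
opening: 0.0175
```

Call:
servo_tool:
  plan:
    - [[1,1,-0.13,0,0,0,0],[1,1,-0.14,0,0,0,0],[1,1,-0.13,0,0,0,0],[1,0,0,0,0,0,0]]

```text
t: 16.6
tool_pos: [0.5509, 0.0403, 0.0401]
orientation: [-3.135, 0.209, 0.003]
force: [-5.4, -0.6, 1.8]
opening: 0.0177
```

Call:
servo_tool:
  plan:
    - [[1,1,-0.13,0,0,0,0],[1,1,-0.14,0,0,0,0],[1,1,-0.13,0,0,0,0],[1,0,0,0,0,0,0]]

```text
t: 17.0
tool_pos: [0.5547, 0.0398, 0.0403]
orientation: [3.135, -0.209, 0.0]
force: [-0.4, -0.1, -1.3]
opening: 0.0177
```

Force rose to 5 N and dropped to 0.4 N, so the clip seems to have snapped in. I'll confirm by touching up gently.

Call:
servo_tool:
  plan:
    - [[1,1,-0.13,0,0,0,0],[1,1,-0.14,0,0,0,0],[1,0.5,-0.07,0,0,0,0],[1,0,0,0,0,0,0]]

```text
t: 17.4
tool_pos: [0.5576, 0.0394, 0.0405]
orientation: [-3.135, 0.209, -0.001]
force: [-0.7, -0.3, -0.6]
opening: 0.0175
```

```bash
python3 - <<'E'
from h import *
s,i,im=snap("wrist","w7.png"); print(s["t"],s["tool_pos"],s["force"]); np.savez("w7.npz",**i)
cv2.imwrite("pics/w7c.png",cv2.resize(im[0:180,180:380],(800,720))[:600])
E
```

```text
17.4 [0.55758522 0.03943956 0.04054265] [-0.68526275 -0.27500533 -0.56317182]
```

View pics/w7c.png

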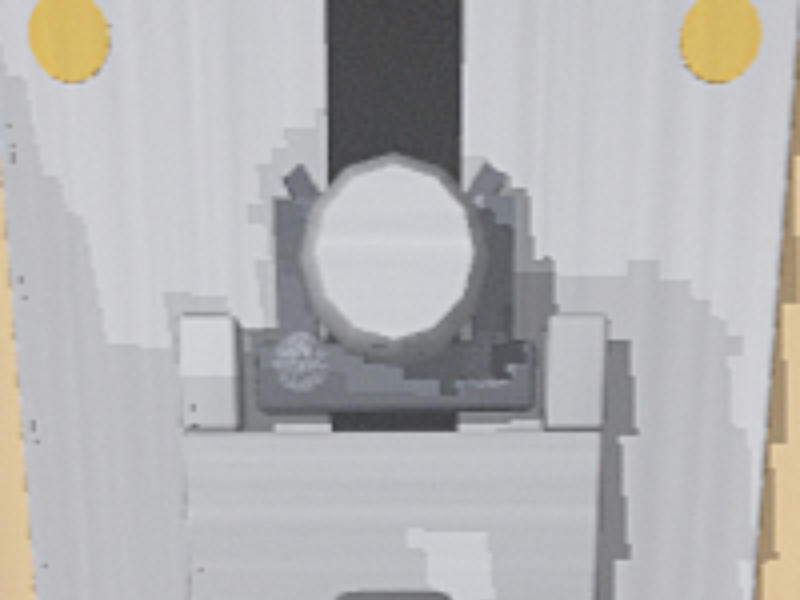

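The clip sits round the pin, with its back bar against the groove under the head. The fork face is about 2 mm behind the clip. I'll do one light confirming touch.

Call:
servo_tool:
  plan:
    - [[1,0.5,-0.07,0,0,0,0],[1,0.5,-0.07,0,0,0,0],[1,0.5,-0.07,0,0,0,0],[1,0.5,-0.06,0,0,0,0],[1,0,0,0,0,0,0]]

```text
t: 17.95
tool_pos: [0.5592, 0.0392, 0.0404]
orientation: [-3.135, 0.209, -0.0]
force: [-0.3, 0.2, -0.6]
opening: 0.0178
```

Call:
servo_tool:
  plan:
    - [[1,0.4,-0.05,0,0,0,0],[1,0.4,-0.05,0,0,0,0],[1,0,0,0,0,0,0]]

```text
t: 18.25
tool_pos: [0.56, 0.0391, 0.0403]
orientation: [-3.135, 0.209, -0.0]
force: [0.7, 0.5, -1.1]
opening: 0.0181
```

Call:
servo_tool:
  plan:
    - [[1,0.4,-0.05,0,0,0,0],[1,0.4,-0.05,0,0,0,0],[1,0,0,0,0,0,0]]

```text
t: 18.55
tool_pos: [0.5603, 0.0391, 0.0402]
orientation: [-3.135, 0.209, 0.002]
force: [-3.2, 0.3, 0.3]
opening: 0.0179
```

Call:
servo_tool:
  plan:
    - [[1,0.4,-0.05,0,0,0,0],[1,0,0,0,0,0,0]]

```text
t: 18.75
tool_pos: [0.5604, 0.0391, 0.0401]
orientation: [-3.135, 0.209, 0.003]
force: [-5.3, 1.0, 0.9]
opening: 0.0177
```

It's at a hard stop: the force rises with no advance, so the clip is home. I'll back off straight, lift, and return to the mat.

Call:
servo_tool:
  plan:
    - [[1,-1,0.13,0,0,0,0],[1,-3,0.4,0,0,0,0],[1,-5,0.67,0,0,0,0],[1,-10,1.34,0,0,0,0],[1,-12,1.6,1,0,0,0],[1,-8,1,6,0,0,0],[1,0,0,15,0,0,0],[1,0,0,25,0,0,0],[1,0,0,25,0,0,0],[1,2,-15,10,0,0,0.02],[1,2,-30,0,0,0,0.03],[1,2,-36,0,0,0,0.03]]

```text
t: 19.95
tool_pos: [0.5296, -0.0372, 0.1251]
orientation: [3.14, -0.078, 0.006]
force: [2.0, -0.8, -1.6]
opening: 0.0173
```

Call:
servo_tool:
  plan:
    - [[1,2,-36,0,0,0,0.03],[1,2,-36,0,0,0,0.03],[1,2,-36,0,0,0,0.03],[1,2,-36,0,0,0,0.03],[1,2,-36,0,0,0,0.03],[1,2,-36,0,0,0,0.03],[1,2,-36,0,0,0,0.03],[1,2,-30,0,0,0,0.03],[1,2,-20,-10,0,0,0.017],[1,0,-10,-15,0,0,0],[1,0,0,-15,0,0,0],[1,0,0,0,0,0,0]]

```text
t: 21.15
tool_pos: [0.5443, -0.3467, 0.0787]
orientation: [-3.121, -0.319, 0.007]
force: [-1.7, 0.4, -2.2]
opening: 0.0178
```

Call:
servo_tool:
  plan:
    - [[1,0,-3,-10,0,0,0],[1,0,-3,-15,0,0,0],[1,0,0,-15,0,0,0],[1,0,0,-10,0,0,0],[1,0,0,-4,0,0,0],[1,0,0,-2,0,0,0],[1,0,0,0,0,0,0],[1,0,0,0,0,0,0]]

```text
t: 21.95
tool_pos: [0.5466, -0.3553, 0.0271]
orientation: [3.124, 0.32, 0.001]
force: [0.0, -0.9, -1.2]
opening: 0.0177
```

Call:
servo_tool:
  plan:
    - [[1,0,0,-3,0,0,0],[1,0,0,-2,0,0,0],[1,0,0,-1,0,0,0],[1,0,0,-0.6,0,0,0],[1,0,0,0,0,0,0],[1,0,0,0,0,0,0]]

```text
t: 22.55
tool_pos: [0.5462, -0.3549, 0.0198]
orientation: [-3.125, -0.32, -0.0]
force: [-1.4, 0.3, -0.4]
opening: 0.0177
```

Call:
servo_tool:
  plan:
    - [[1,0,0,-0.5,0,0,0],[1,0,0,-0.3,0,0,0],[1,0,0,0,0,0,0]]

```text
t: 22.85
tool_pos: [0.5463, -0.355, 0.0198]
orientation: [3.125, 0.32, 0.0]
force: [-2.5, 1.9, 5.5]
opening: 0.0177
```

The fork is seated, with an upward contact force of 5.5 N. Now I'll release partway, and lift only once the jaws are open.

Call:
servo_tool:
  plan:
    - [[0.4,0,0,0,0,0,0],[0,0,0,0,0,0,0],[-0.3,0,0,0,0,0,0],[-0.3,0,0,0,0,0,0],[-0.3,0,0,0,0,0,0],[-0.3,0,0,0,0,0,0],[-0.3,0,0,0,0,0,0],[-0.3,0,0,0,0,0,0]]

```text
t: 23.65
tool_pos: [0.5462, -0.3549, 0.0189]
orientation: [-3.125, -0.32, -0.0]
force: [-0.5, -0.6, -0.4]
opening: 0.0601
```

Call:
servo_tool:
  plan:
    - [[-0.3,0,0,3,0,0,0],[-0.3,0,0,10,0,0,0],[-0.3,0,0,20,0,0,0],[-0.3,-10,0,40,0,0,0],[-0.3,-20,0,45,0,0,0],[-0.3,-20,0,45,0,0,0],[-0.3,-10,0,30,0,0,0],[-0.3,0,0,0,0,0,0],[-0.3,0,0,0,0,0,0]]

```text
t: 24.55
tool_pos: [0.4866, -0.3555, 0.214]
orientation: [3.123, 0.319, 0.004]
force: [0.1, -0.3, -0.7]
opening: 0.0604
```

```bash
python3 - <<'E'
from h import *
s,i,im=snap("wrist","w8.png"); _,_,b=snap("side","side8.png"); _,_,a=snap("scene")
print(s["t"],s["tool_pos"],s["force"],s["opening"])
c=lambda im,x,y,w,h:cv2.resize(im[y:y+h,x:x+w],(400,300),interpolation=cv2.INTER_CUBIC)
cv2.imwrite("pics/c8.png",np.vstack([np.hstack([c(im,0,0,560,420),c(a,205,140,80,60)]),np.hstack([c(a,235,205,100,75),c(b,255,170,88,66)])]))
E
```

```text
24.55 [ 0.48663791 -0.35550544  0.21400277] [ 0.07763185 -0.27233199 -0.6895419 ] 0.06037265781881077
```

View pics/c8.png

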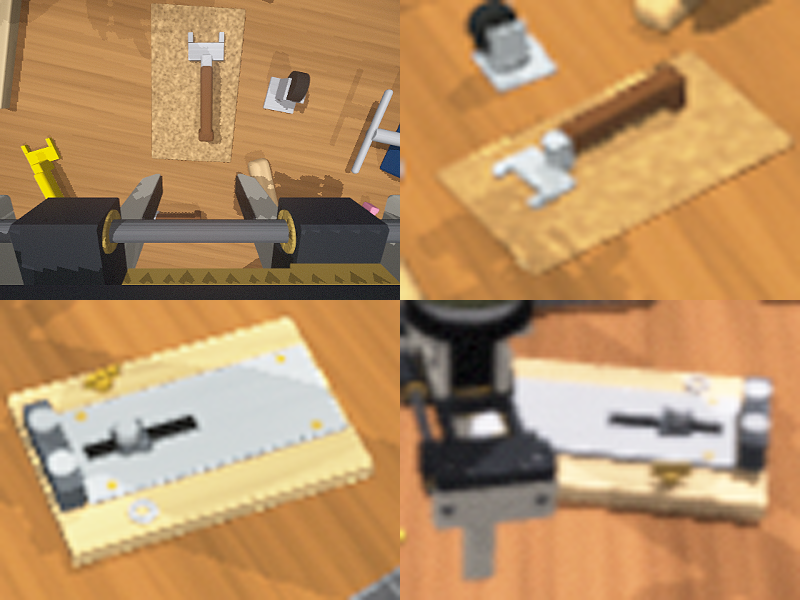

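The fork lies flat on the mat and the clip is round the pin. The washer and wing nut haven't moved, and the gripper is clear. I'm handing in the job.

```bash
python3 -c "
from plant import job; print(job.close_job())"
```

```text
the job is handed in; nothing more can be done
None
```

The clip is home round the pin and the fork is back flat on the cork mat. I handed the job in at about 25 s of the 72 s allowed.

- **Push:** The pin slid with the clip at roughly 1 N until it reached its stop. The push then rose to a reading of 5.4 N and fell to about 0.4 N as the clip snapped in. Force is only read at the end of each move, so the true peak between readings wasn't seen and the 18 N limit is not proven for every instant.
- **Home check:** A gentle touch afterwards met a hard stop: 3.2 N, then 5.3 N with only 0.1 mm more travel. The close picture shows the clip's back bar against the pin and its prongs round it.
- **Fork on the mat:** I set it down with about 5.5 N of contact. It lies 3 to 4 mm from where it was picked up.
- **Final pictures:** The fork is flat on the mat with the gripper clear. The clip is round the pin, and the washer, wing nut and castor look unmoved. I did not check the other bystanders in close-up, but the arm was not moved against any of them.

No check failed or disagreed.

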